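# Make up the parts trays for two repairs

### The arm

A 6-joint arm with a two-finger parallel gripper is mounted at the origin on the work surface. World frame = base frame: x ahead of the robot, y to its left, z up, the work surface at z = 0. Lengths are in mm, angles in rad, forces in N, time in s.
With the tool pointing down it reaches from about 275 to 1000 mm from the base axis. Payload 8.4 kg.
Tool frame: the origin (TCP) lies on the centre line of the jaws, within the pads' length; the fingertips stand 25 mm ahead of it and the grasp point (between the pads) lies 6 mm ahead of it; z points along the fingers, x is the direction in which the jaws open and shut, and the axes are right-handed (so a half turn about z gives the same grasp; the last joint's range is limited). The gripper opens to 85 mm and grips with 20 to 120 N. Pads are 22 mm wide; open, the fingers measure 114 mm over their backs; the gripper's body (76 mm by 85 mm) begins 54 mm behind the grasp point. The pads swing forward as they close: fully open they stand 13 mm farther back than shut.
Start: joints at [1.325, 0.353, 1.633, -0, 1.155, -0.002], TCP at [150.868, 606.52, 256.281] pointing down, gripper open.
Joint ranges: [-2.63, 2.63], [-0.92, 2.1], [0.06, 2.66], [-1.3, 4.44], [0, 2.69], [-3.02, 3.02]. Speed limits (rad/s): [2.22, 2.22, 2.79, 3.14, 3.14, 3.14].

### API

Orientations are given as [roll, pitch, yaw] about the fixed x, y, z axes, in that order (R = Rz(yaw) Ry(pitch) Rx(roll)).
In Python, from rig import r gives the robot as it stands. The module is installed in compiled form; this text tells all that it offers.
- The arm moves only by the tool jog_arm, never from a script. Its argument "deltas" is a list of rows, each an object with "gripper": the gripper command: -1 is fully open, 1 is shut, values between are in proportion; "translation": the shift along the world's x, y, z in units of 10 cm (1.0 is 10 cm), a list of three; "dr": the turn, a rotation vector about the world's x, y, z in units of pi/2 rad (1.0 is pi/2 rad), a list of three. In form: [{"gripper": gripper, "translation": [x, y, z], "dr": [wx, wy, wz]}, ...]. A call has 1 to 12 rows; each row shifts and turns the commanded pose from where the row before left it; what a row does not reach is not made up. A row lasts 1/12 s, in which the tool goes at most 41.7 mm and 7.16 degrees, less where a joint would pass 70% of its speed; a pose out of reach is approached as far as the arm can. A call with a number of a shift or a turn outside -1 to 1 is refused whole. A call with a gripper value outside its range is refused whole. The fingers move at their own pace and stop on an object; "squeeze" is the grip in N (left out, the last holds). Time passes only in rows, so rows that do not move let the fingers close. It gives the time, the measured TCP pose, the force and the opening at its end, in the units of the state.
- r.sense(): the state, without advancing time (a new reading comes with each control period).
- r.grab_frame(name): name is "scene" or "side" or "wrist"; returns the picture (384x512x3 uint8, blue, green, red); there is no depth.
- r.calibration(name): a dict with "mtx" (3x3 intrinsics, pixels), "world_from_camera" (4x4, takes a point from camera to world coordinates). Camera axes: x right, y down, z forward; pixel columns grow to the right and rows downward; lengths in mm; the calibration is good to about 2 mm. The wrist camera is an equidistant fisheye: a pixel r from the principal point sees the ray r / f radians off the axis. A picture is of the moment at which its call begins: read the wrist's pose just before it. calibration takes no time and is no camera call; for the wrist camera it gives the pose at the moment of the call.
- r.sign_off(): hands the job in, once; it reports no verdict.
The state is a dict: "clock": time; "qpos": joint angles; "qvel": joint speeds; "joint_efforts": joint torques, N m; "eef_pos": TCP position; "tcp_rot": TCP orientation; "contact_force": force on the tool from outside, world axes, zero at the start; "wrist_torque": the same for the moment, N m; "opening": opening from 0.0 (shut) to 1.0 (fully open).
Only numpy, scipy, OpenCV 4.12 (cv2) and the standard library are available. Lean on these libraries where they do the work, as an engineer would, in place of code of your own. Each camera call takes 0.05 s, during which the arm holds its last target. There are 200 camera calls.

### The job

Make up the parts trays for two repairs: the blue tray (waffle iron) gets the steel thermostat in its large bay and the black knob in its small bay; the yellow tray (coffee machine) gets the green circuit board in its large bay and the rocker switch in its small bay. The board is still held down in its fixture: first swing the clamp's red handle back, away from the board, until the spring-loaded finger has lifted off and stays up (leave it so), and only then take the board out. Set every part down flat on the floor of its bay, right way up, and leave the ivory knob where it lies.

Things in the scene. Friction and masses are not known exactly. Their poses are not given: they have to be found in the camera images.
- tray_blue: open blue tray (waffle iron), 195 mm (x) by 120 mm (y), fixed. Origin: centre of underside, z up; yaw within 0.25 rad of 0. Floor and walls 3 mm thick, rim 16 mm high. A cross wall parts it into the large bay at its -x end (inside 116 mm in x, 114 mm in y, centre x = -36.5 mm, y = 0) and the small bay at its +x end (inside 70 mm in x, 114 mm in y, centre x = +59.5 mm, y = 0).
- tray_yellow: open yellow tray (coffee machine), 195 mm (x) by 120 mm (y), fixed. Origin: centre of underside, z up; yaw within 0.25 rad of 0. Floor and walls 3 mm thick, rim 16 mm high. A cross wall parts it into the large bay at its -x end (inside 116 mm in x, 114 mm in y, centre x = -36.5 mm, y = 0) and the small bay at its +x end (inside 70 mm in x, 114 mm in y, centre x = +59.5 mm, y = 0).
- fixture: board fixture: aluminium plate 165 mm (x) by 100 mm (y), 10 mm thick, fixed. Origin: centre of underside, z up; yaw within 0.25 rad of 0. The board lies on it centred at x = -30 mm, long side along x, between 6 mm pins 26 mm high: at x = -58 and -2, y = +-29.5 mm, and at x = -69.5, y = +-15 mm. At its +x end is the clamp, hinge along y at x = 35 mm, 34 mm above the table.
- clamp (a joint): hinge of the hold-down clamp, rad: 0 = its finger (bar 10 mm wide, 42 mm long, rubber foot) presses on the board's +x edge with about 2.5 N; 1.3 = open, finger nearly upright, red handle leaning back to the fixture's +x. Finger and handle are one rigid piece. Over-centre spring: below about 0.65 it snaps shut, above it snaps open and stays. 2 to 3 N at the handle's end moves it.
- clamp_handle (a point): centre of the round upper end of the clamp's red handle (13 mm diameter, 48 mm from the hinge to this point). Clamp down: 81 mm above the table, 27 mm in x from the fixture's origin, the handle nearly upright; open: 55 mm above the table, at x = 78 mm. Push it to the fixture's +x with closed fingers from the board's side, or pinch it.
- board: green circuit board 70 mm (x) by 50 mm (y), 2 mm thick, on four white 10 mm standoffs near its corners; on top a blue relay, two black capacitors, a white connector, 27 mm high in all. Origin: centre, at the standoffs' feet, z up; the board's edge is at z = 10 to 12 mm. About 50 g. Grip it across its 50 mm width, by the middle of the long edges. It starts in the fixture under the clamp's finger.
- thermostat: thermostat, a steel box 40 mm (x) by 32 mm (y) by 24 mm high with an upright 6 mm shaft on top (42 mm high in all) and two brass blades at its -x side. Origin: centre of its underside; z up. About 70 g. Stands on the blue-grey mat.
- switch: black rocker switch with red rocker, upright on its brass terminals: body 28 mm (x) by 20 mm (y) from z = 6 to 24 mm, flange 32 x 24 mm from z = 24 to 27 mm, rocker top at about 32 mm. Origin: centre between the feet of the terminals; z up. About 25 g. Stands on the blue-grey mat.
- knob_black: black control knob, a disc of 32 mm diameter and 18 mm height with a pointer rib (27 x 8 mm) on top, 24 mm high in all, lying on the blue-grey mat, rib up. Origin: centre of its underside; z up, x along the pointer rib. About 25 g. It goes in the blue tray.
- knob_ivory: ivory (cream) control knob, a disc of 32 mm diameter and 18 mm height with a pointer rib (27 x 8 mm) on top, 24 mm high in all, lying on the blue-grey mat, rib up. Origin: centre of its underside; z up, x along the pointer rib. About 25 g. Not wanted in either tray: it stays where it lies.
There are look-alikes about, which are no part of the job. What is shaped like the knob_black but purple is not meant.

How it is judged:
By the outcome, as a careful person would: the job done as asked, in the order asked, and still so for the second after the job is handed in, with the robot touching nothing.
It also fails if it takes over 106 s, if anything falls off the work surface, if the arm or the gripper's body presses on something with over 40 N, if the wrist force passes 120 N, or if a joint passes its speed limit or range.

## Working session

There is one attempt and no reset: what is moved stays moved. The work goes in short steps, Python scripts to look and compute and a tool call to move; the robot and the scene stay as the last step left them, time stands still between calls to the robot, and variables do not carry over. Pictures are saved under pics/ and viewed, about 12 in all and at most 16, crops included, and the job is handed in when it is done.

Besides the shell and the picture viewer there is one more tool, called after "Call:" in YAML: its name, and indented under it one key for each argument. jog_arm: Moves the arm, as the interface text tells. Shifts and turns lie within -1 to 1; 1 stands for 10 cm of shift or pi/2 rad of turn. Its arguments: {"type":"object","properties":{"deltas":{"type":"array"},"squeeze":{"type":"number"}},"required":["deltas"]}

```bash
mkdir -p pics; cat > h.py <<'E'
import numpy as np, cv2
from rig import r
def cal(n):
    c=r.calibration(n); return np.array(c['mtx'],float),np.array(c['world_from_camera'],float)
def px2w(n,u,v,z,c=None):
    K,T=c or cal(n)
    if n=='wrist':
        x=(u-K[0,2])/K[0,0]; y=(v-K[1,2])/K[1,1]; t=np.hypot(x,y); s=np.sin(t)/t if t>1e-9 else 1
        d=np.array([x*s,y*s,np.cos(t)])
    else: d=np.array([(u-K[0,2])/K[0,0],(v-K[1,2])/K[1,1],1])
    d=T[:3,:3]@d; o=T[:3,3]; return o+d*(z-o[2])/d[2]
def w2px(n,P,c=None):
    K,T=c or cal(n); p=(np.asarray(P,float)-T[:3,3])@T[:3,:3]
    if n=='wrist':
        t=np.arctan2(np.hypot(p[0],p[1]),p[2]); q=p[:2]/np.hypot(p[0],p[1])*t
    else: q=p[:2]/p[2]
    return np.array([K[0,0]*q[0]+K[0,2],K[1,1]*q[1]+K[1,2]])
E
python3 - <<'E'
from h import *
print(r.sense())
for n in('scene','side','wrist'):
    im=r.grab_frame(n); cv2.imwrite(f'pics/{n}0.png',im)
    K,T=cal(n); print(n,K.round(1).tolist(),T.round(3).tolist())
s=cv2.imread('pics/scene0.png'); cv2.imwrite('pics/scene0b.png',cv2.resize(s,(800,600)))
s=cv2.imread('pics/side0.png'); cv2.imwrite('pics/side0b.png',cv2.resize(s,(800,600)))
E
```

```text
{'clock': 0.0, 'qpos': array([ 1.32459567e+00,  3.53692330e-01,  1.63415132e+00,  3.08413682e-05,
        1.15514503e+00, -2.40026100e-03]), 'qvel': array([ 9.77114625e-05, -7.07941857e-05,  5.13034441e-04, -6.21523218e-04,
        2.22151542e-04, -1.13858080e-03]), 'joint_efforts': array([-6.19599123e-04, -6.05277872e+01, -3.42035437e+01,  1.75778939e-05,
        9.92881571e-03,  1.71470475e-05]), 'eef_pos': array([150.75555257, 606.09702179, 255.52668506]), 'tcp_rot': array([-3.14156110e+00,  1.39595577e-03,  1.32698348e+00]), 'contact_force': array([-0.0946172 ,  1.03414342, -0.35339316]), 'wrist_torque': array([ 0.0123562 ,  0.01425753, -0.0330281 ]), 'opening': 1.0017867089595618}
scene [[400.1, 0.0, 262.9], [0.0, 400.1, 191.1], [0.0, 0.0, 1.0]] [[0.585, 0.483, -0.651, 1045.094], [0.811, -0.339, 0.477, -392.298], [0.01, -0.807, -0.59, 579.155], [0.0, 0.0, 0.0, 1.0]]
side [[406.0, 0.0, 249.6], [0.0, 406.0, 190.8], [0.0, 0.0, 1.0]] [[-0.985, -0.075, 0.155, 376.488], [-0.171, 0.505, -0.846, 639.143], [-0.015, -0.86, -0.511, 485.445], [0.0, 0.0, 0.0, 1.0]]
wrist [[297.3, 0.0, 258.5], [0.0, 297.3, 191.6], [0.0, 0.0, 1.0]] [[0.242, 0.927, 0.286, 76.802], [0.97, -0.231, -0.073, 623.875], [-0.001, 0.296, -0.955, 372.933], [0.0, 0.0, 0.0, 1.0]]
```

View pics/scene0b.png

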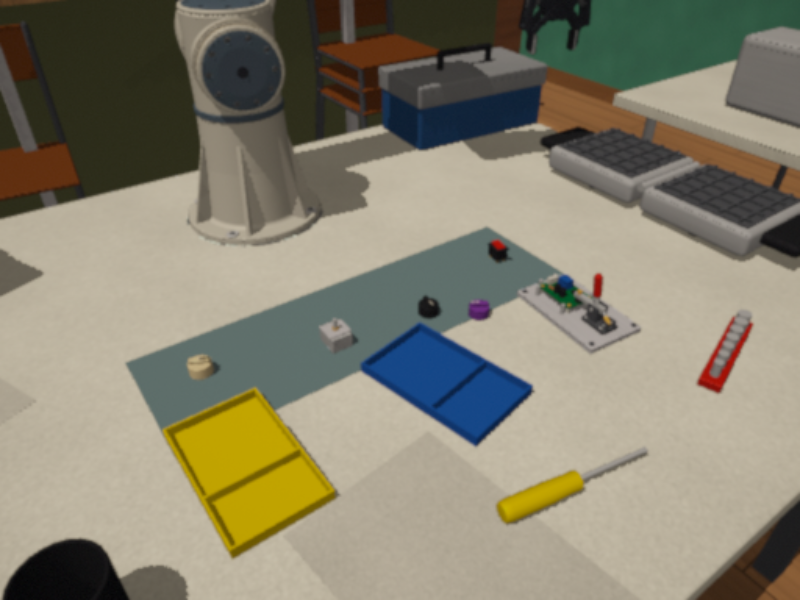

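View pics/side0b.png

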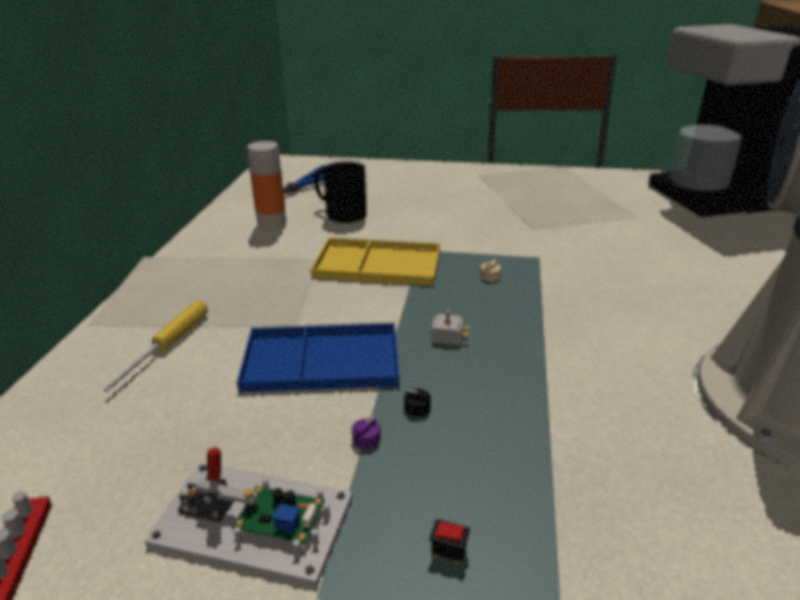

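Named candidates (800-px scene view): knobs at ivory (200,366), black (428,307) and purple (479,309). The black one is the one wanted. Thermostat is at (336,333), the switch at (498,250), and the board in the fixture at about (578,310).

```bash
cat >> h.py <<'E'
from scipy.optimize import minimize
def boxpts(p,L,W,z0,z1):
    x,y,a=p; R=np.array([[np.cos(a),-np.sin(a)],[np.sin(a),np.cos(a)]])
    return np.array([[*(R@[i*L/2,j*W/2]+[x,y]),z] for i in(-1,1) for j in(-1,1) for z in(z0,z1)])
def iou(p,obs,L,W,H):
    s=0
    for n,m,c in obs:
        q=np.array([w2px(n,P,c) for P in boxpts(p,L,W,0,H)])
        h=cv2.convexHull((q*16*4).astype(np.int32)); k=np.zeros((384*4,512*4),np.uint8)
        cv2.fillConvexPoly(k,h,255,shift=4); M=cv2.resize(m,(2048,1536),interpolation=cv2.INTER_LINEAR)>127; k=k>0
        s+=(k&M).sum()/(k|M).sum()
    return -s/len(obs)
def fit(p0,obs,L,W,H):
    sim=np.array([p0]+[np.add(p0,d) for d in([10,0,0],[0,10,0],[0,0,.1])])
    return minimize(iou,p0,args=(obs,L,W,H),method='Nelder-Mead',options=dict(initial_simplex=sim,xatol=.1,fatol=1e-4,maxiter=150))
def big(m):
    n,l,st,_=cv2.connectedComponentsWithStats(m); return (l==1+np.argmax(st[1:,4])).astype(np.uint8)*255
E
python3 - <<'E'
from h import *
S={n:cv2.imread(f'pics/{n}0.png') for n in('scene','side')}
C={n:cal(n) for n in S}
k=512/800
for name,ps,pd in[('ivory',(200,366),(490,270)),('thermo',(336,333),(448,328)),('black',(428,307),(417,402)),('purple',(479,309),(367,433)),('switch',(498,250),(450,540)),('board',(563,293),(285,515)),('handle',(598,279),(214,453))]:
    print(name,px2w('scene',ps[0]*k,ps[1]*k,15 if name!='handle' else 81,C['scene']).round(),px2w('side',pd[0]*k,pd[1]*k,15 if name!='handle' else 81,C['side']).round())
for name,lo,hi,c in[('blue',(100,120,30),(125,255,255),(447,383)),('yellow',(22,150,60),(32,255,255),(250,470))]:
    p=px2w('scene',c[0]*k,c[1]*k,10,C['scene']); obs=[]
    for n in S:
        m=cv2.inRange(cv2.cvtColor(S[n],cv2.COLOR_BGR2HSV),lo,hi)
        if n=='scene': m[:200]=0
        else: m[:145]=0; m[300:]=0
        obs.append((n,cv2.morphologyEx(big(m),cv2.MORPH_CLOSE,np.ones((5,5))),C[n]))
    f=fit([p[0],p[1],0],obs,195,120,16); print(name,f.x.round(3),f.fun, [ fit(f.x,[o],195,120,16).x.round(3) for o in obs])
for z,pts in((10,[(519,290),(592,350),(638,327)]),):
    print([px2w('scene',u*k,v*k,z,C['scene']).round() for u,v in pts])
print([px2w('side',u*k,v*k,10,C['side']).round() for u,v in[(150,540),(311,578),(350,490),(207,465)]])
E
```

```text
ivory [ 385. -254.   15.] [ 379. -248.   15.]
thermo [429. -72.  15.] [429. -74.  15.]
black [455.  72.  15.] [449.  83.  15.]
purple [503. 132.  15.] [495. 142.  15.]
switch [394. 269.  15.] [395. 264.  15.]
board [547. 266.  15.] [548. 261.  15.]
handle [610. 255.  81.] [608. 258.  81.]
blue [5.83332e+02 1.01000e+00 2.14000e-01] -0.9298784400650184 [array([5.82106e+02, 3.58700e+00, 2.12000e-01]), array([5.83179e+02, 4.97000e-01, 2.12000e-01])]
yellow [ 5.61378e+02 -2.68570e+02  1.70000e-02] -0.9279638498690501 [array([ 5.61360e+02, -2.68579e+02,  1.70000e-02]), array([ 5.63146e+02, -2.71979e+02,  2.30000e-02])]
[array([496., 221.,  10.]), array([660., 204.,  10.]), array([665., 299.,  10.])]
[array([661., 303.,  10.]), array([507., 317.,  10.]), array([496., 218.,  10.]), array([649., 209.,  10.])]
```

Call:
jog_arm:
  deltas:
    - {"gripper":-1,"translation":[0.33,-0.28,0],"dr":[0,0,0.008]}
    - {"gripper":-1,"translation":[0.33,-0.28,0],"dr":[0,0,0.008]}
    - {"gripper":-1,"translation":[0.33,-0.28,0],"dr":[0,0,0.008]}
    - {"gripper":-1,"translation":[0.33,-0.28,0],"dr":[0,0,0.008]}
    - {"gripper":-1,"translation":[0.33,-0.28,0],"dr":[0,0,0.008]}
    - {"gripper":0,"translation":[0.33,-0.28,0],"dr":[0,0,0.008]}
    - {"gripper":1,"translation":[0.33,-0.28,0],"dr":[0,0,0.008]}
    - {"gripper":1,"translation":[0.33,-0.28,0],"dr":[0,0,0.008]}
    - {"gripper":1,"translation":[0.33,-0.28,0],"dr":[0,0,0.008]}
    - {"gripper":1,"translation":[0.33,-0.28,0],"dr":[0,0,0.008]}
    - {"gripper":1,"translation":[0.2,-0.28,-0.1],"dr":[0,0,0.008]}
    - {"gripper":1,"translation":[0.0,-0.2,-0.1],"dr":[0,0,0.008]}

```text
clock: 1.15
eef_pos: [492.4, 286.8, 236.5]
tcp_rot: [3.139, -0.001, 1.476]
contact_force: [-0.0, -0.4, 0.0]
opening: 0.009
```

```bash
python3 - <<'E'
from h import *
c=cal('wrist'); s=r.sense(); print(s['clock'],s['eef_pos'].round(1),s['tcp_rot'].round(3),s['qvel'].round(2))
im=r.grab_frame('wrist'); cv2.imwrite('pics/w1.png',im); np.savez('w1.npz',K=c[0],T=c[1])
cv2.imwrite('pics/w1b.png',cv2.resize(im,(800,600),interpolation=cv2.INTER_CUBIC))
E
```

```text
1.15 [492.4 286.8 236.5] [ 3.139e+00 -1.000e-03  1.476e+00] [-0.32 -0.08  0.45  0.02 -0.31 -0.46]
```

View pics/w1b.png

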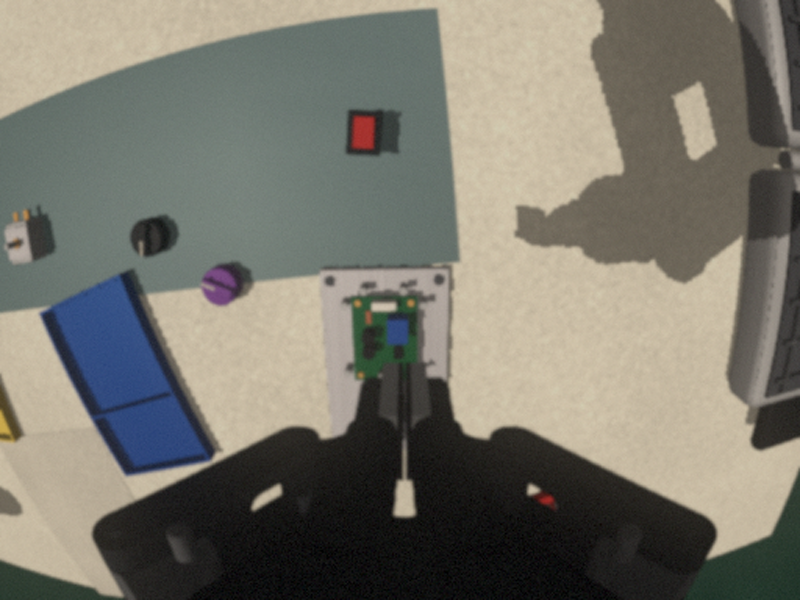

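```bash
python3 - <<'E'
from h import *
d=np.load('w1.npz'); c=(d['K'],d['T']); k=.64
f=lambda u,v,z: px2w('wrist',u*k,v*k,z,c).round(1)[:2]
for n,z,P in[('fix',10,[(321,268),(452,266)]),('fixholes',10,[(330,281),(439,280)]),('board',22,[(354,297),(420,297),(420,378),(355,378)]),('switch',27,[(351,111),(382,111),(380,155),(347,153)]),('black',24,[(142,249),(153,225)]),('blackc',10,[(150,237)]),('thermo',24,[(5,222),(30,220),(33,258),(7,262)]),('bluetray',16,[(43,312),(129,271),(213,455),(127,474)])]:
    q=[f(u,v,z) for u,v in P]; print(n,[x.tolist() for x in q],np.mean(q,0).round(1))
E
```

```text
fix [[491.8, 222.3], [500.0, 322.2]] [495.9 272.2]
fixholes [[502.8, 227.9], [510.1, 311.5]] [506.4 269.7]
board [[513.9, 246.5], [518.6, 295.7], [585.9, 290.1], [581.2, 238.3]] [549.9 267.7]
switch [[378.7, 260.3], [381.2, 281.6], [411.9, 277.2], [407.9, 254.5]] [394.9 268.4]
black [[456.2, 77.6], [438.7, 92.5]] [447.4  85. ]
blackc [[449.0, 78.9]] [449.   78.9]
thermo [[406.1, -85.6], [411.0, -47.5], [446.1, -54.0], [444.3, -95.4]] [426.9 -70.6]
bluetray [[500.5, -67.5], [473.9, 54.0], [658.3, 87.9], [687.7, -30.0]] [580.1  11.1]
```

Call:
jog_arm:
  deltas:
    - {"gripper":1,"translation":[0.3,-0.06,-0.2],"dr":[0,0,0]}
    - {"gripper":1,"translation":[0.3,-0.06,-0.2],"dr":[0,0,0]}
    - {"gripper":1,"translation":[0.1,-0.03,-0.3],"dr":[0,0,0]}
    - {"gripper":1,"translation":[0,0,-0.3],"dr":[0,0,0]}
    - {"gripper":1,"translation":[0,0,-0.25],"dr":[0,0,0]}
    - {"gripper":1,"translation":[0,0,-0.2],"dr":[0,0,0]}
    - {"gripper":1,"translation":[0,0,0],"dr":[0,0,0]}
    - {"gripper":1,"translation":[0,0,0],"dr":[0,0,0]}

```text
clock: 1.87
eef_pos: [557.7, 273.8, 90.4]
tcp_rot: [-3.139, 0.001, 1.478]
contact_force: [-0.2, -0.2, -0.3]
opening: -0.0
```

Call:
jog_arm:
  deltas:
    - {"gripper":1,"translation":[0.1,-0.01,0],"dr":[0,0,0]}
    - {"gripper":1,"translation":[0.1,-0.01,0],"dr":[0,0,0]}
    - {"gripper":1,"translation":[0.1,-0.01,0],"dr":[0,0,0]}
    - {"gripper":1,"translation":[0.1,-0.01,0],"dr":[0,0,0]}
    - {"gripper":1,"translation":[0.1,-0.01,0],"dr":[0,0,0]}
    - {"gripper":1,"translation":[0.1,-0.01,0],"dr":[0,0,0]}
    - {"gripper":1,"translation":[0.1,-0.01,0],"dr":[0,0,0]}
    - {"gripper":1,"translation":[0,0,0],"dr":[0,0,0]}
    - {"gripper":1,"translation":[0,0,0.2],"dr":[0,0,0]}
    - {"gripper":1,"translation":[0,0,0.3],"dr":[0,0,0]}
    - {"gripper":0,"translation":[-0.2,0,0.3],"dr":[0,0,0]}
    - {"gripper":-1,"translation":[-0.3,0,0.3],"dr":[0,0,0]}

```text
clock: 2.87
eef_pos: [580.5, 266.6, 201.6]
tcp_rot: [3.14, -0.0, 1.477]
contact_force: [-1.0, -0.2, 1.3]
opening: 0.27
```

Call:
jog_arm:
  deltas:
    - {"gripper":-1,"translation":[-0.3,0.03,0.1],"dr":[0,0,0]}
    - {"gripper":-1,"translation":[-0.3,0.03,0],"dr":[0,0,0]}
    - {"gripper":-1,"translation":[-0.3,0.03,0],"dr":[0,0,0]}
    - {"gripper":-1,"translation":[0,0,0],"dr":[0,0,0]}
    - {"gripper":-1,"translation":[0,0,0],"dr":[0,0,0]}
    - {"gripper":-1,"translation":[0,0,0],"dr":[0,0,0]}

```text
clock: 3.37
eef_pos: [490.0, 276.1, 211.1]
tcp_rot: [3.14, -0.0, 1.478]
contact_force: [-0.4, 0.7, 0.3]
opening: 1.002
```

```bash
python3 - <<'E'
from h import *
c=cal('wrist'); s=r.sense(); print(s['clock'],s['eef_pos'].round(1),s['tcp_rot'].round(3),s['qvel'].round(2))
im=r.grab_frame('wrist'); cv2.imwrite('pics/w2.png',im); np.savez('w2.npz',K=c[0],T=c[1])
a=cv2.resize(im,(800,600),interpolation=cv2.INTER_CUBIC)
b=r.grab_frame('side')[260:384,80:240]; b=cv2.resize(b,(260,200),interpolation=cv2.INTER_CUBIC); a[400:600,540:800]=b
cv2.imwrite('pics/w2b.png',a)
E
```

```text
3.3667 [490.  276.1 211.1] [ 3.14  -0.     1.478] [-0.01  0.02 -0.01  0.    0.    0.  ]
```

View pics/w2b.png

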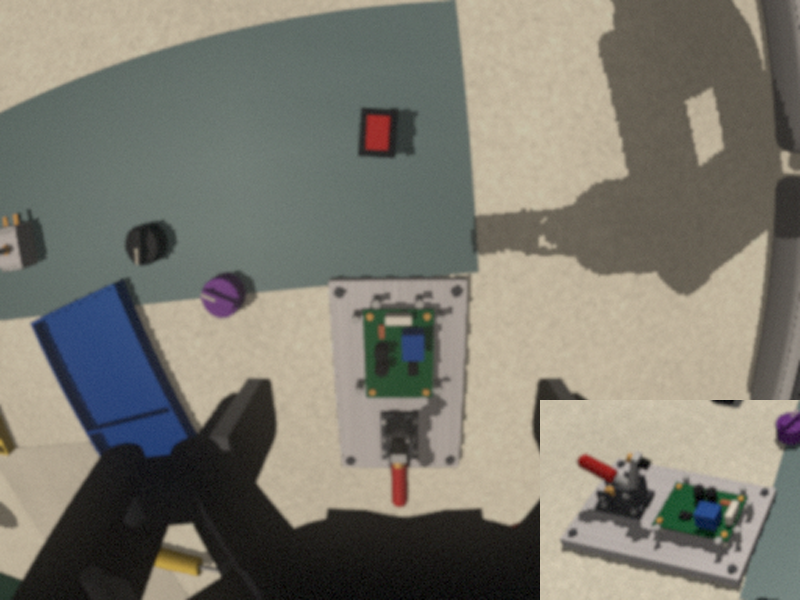

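Clamp open: red handle leaning back at (400,480), finger upright in the inset.

```bash
python3 - <<'E'
from h import *
d=np.load('w2.npz'); c=(d['K'],d['T']); k=.64
f=lambda u,v,z: px2w('wrist',u*k,v*k,z,c).round(1)[:2]
for n,z,P in[('fix',10,[(330,280),(469,277),(464,466),(343,467)]),('board',22,[(364,309),(435,307),(434,397),(366,398)]),('switch',27,[(363,108),(397,109),(393,157),(359,156)]),('black',24,[(137,262),(142,229)]),('thermo',24,[(0,227),(22,222),(23,266),(0,270)])]:
    q=[f(u,v,z) for u,v in P]; print(n,[x.tolist() for x in q],np.mean(q,0).round(1))
E
```

```text
fix [[492.9, 222.0], [500.0, 320.9], [665.5, 310.5], [657.0, 207.4]] [578.8 265.2]
board [[513.0, 245.3], [516.1, 294.6], [587.2, 288.9], [583.3, 237.9]] [549.9 266.7]
switch [[377.8, 259.7], [380.8, 281.2], [411.6, 275.7], [408.7, 254.1]] [394.7 267.7]
black [[459.9, 76.2], [435.9, 86.6]] [447.9  81.4]
thermo [[407.7, -76.4], [409.0, -43.5], [446.6, -54.4], [445.7, -90.1]] [427.3 -66.1]
```

Call:
jog_arm:
  deltas:
    - {"gripper":-0.5,"translation":[0.2,-0.03,-0.1],"dr":[0,0,0.005]}
    - {"gripper":-0.5,"translation":[0.2,-0.03,-0.15],"dr":[0,0,0]}
    - {"gripper":-0.5,"translation":[0.19,-0.03,-0.2],"dr":[0,0,0]}
    - {"gripper":-0.5,"translation":[0,0,-0.25],"dr":[0,0,0]}
    - {"gripper":-0.5,"translation":[0,0,-0.25],"dr":[0,0,0]}
    - {"gripper":-0.5,"translation":[0,0,-0.25],"dr":[0,0,0]}
    - {"gripper":-0.5,"translation":[0,0,-0.1],"dr":[0,0,0]}
    - {"gripper":-0.5,"translation":[0,0,0],"dr":[0,0,0]}
    - {"gripper":-0.5,"translation":[0,0,0],"dr":[0,0,0]}
  squeeze: 25

```text
clock: 4.22
eef_pos: [548.6, 266.8, 80.6]
tcp_rot: [-3.141, 0.0, 1.485]
contact_force: [-0.3, 0.4, 0.2]
opening: 0.75
```

Call:
jog_arm:
  deltas:
    - {"gripper":-0.5,"translation":[0.01,0,-0.2],"dr":[0,0,0]}
    - {"gripper":-0.5,"translation":[0,0,-0.15],"dr":[0,0,0]}
    - {"gripper":-0.5,"translation":[0,0,-0.11],"dr":[0,0,0]}
    - {"gripper":-0.5,"translation":[0,0,0],"dr":[0,0,0]}
    - {"gripper":-0.5,"translation":[0,0,0],"dr":[0,0,0]}
    - {"gripper":0.4,"translation":[0,0,0],"dr":[0,0,0]}
    - {"gripper":0.4,"translation":[0,0,0],"dr":[0,0,0]}
    - {"gripper":0.4,"translation":[0,0,0],"dr":[0,0,0]}
    - {"gripper":0.4,"translation":[0,0,0],"dr":[0,0,0]}
    - {"gripper":0.4,"translation":[0,0,0],"dr":[0,0,0]}

```text
clock: 5.05
eef_pos: [550.0, 267.4, 36.2]
tcp_rot: [3.14, -0.001, 1.486]
contact_force: [-0.2, -0.4, 6.6]
opening: 0.571
```

Call:
jog_arm:
  deltas:
    - {"gripper":0.4,"translation":[0,0,0.08],"dr":[0,0,0]}
    - {"gripper":0.4,"translation":[0,0,0.15],"dr":[0,0,0]}
    - {"gripper":0.4,"translation":[0,0,0.2],"dr":[0,0,0]}
    - {"gripper":0.4,"translation":[0,0,0.25],"dr":[0,0,0]}
    - {"gripper":0.4,"translation":[0,0,0.25],"dr":[0,0,0]}
    - {"gripper":0.4,"translation":[0,-0.1,0.2],"dr":[0,0,0]}
    - {"gripper":0.4,"translation":[-0.01,-0.2,0.1],"dr":[0,0,0.01]}
    - {"gripper":0.4,"translation":[-0.02,-0.3,0],"dr":[0,0,0.01]}
    - {"gripper":0.4,"translation":[-0.02,-0.3,0],"dr":[0,0,0.01]}
    - {"gripper":0.4,"translation":[-0.02,-0.3,0],"dr":[0,0,0.01]}
    - {"gripper":0.4,"translation":[-0.02,-0.3,0],"dr":[0,0,0.01]}
    - {"gripper":0.4,"translation":[-0.02,-0.3,0],"dr":[0,0,0.01]}

```text
clock: 6.05
eef_pos: [537.9, 85.7, 158.7]
tcp_rot: [3.141, -0.0, 1.581]
contact_force: [0.2, -0.5, 0.2]
opening: 0.572
```

Call:
jog_arm:
  deltas:
    - {"gripper":0.4,"translation":[-0.02,-0.3,0],"dr":[0,0,0]}
    - {"gripper":0.4,"translation":[-0.02,-0.3,0],"dr":[0,0,0]}
    - {"gripper":0.4,"translation":[-0.02,-0.3,0],"dr":[0,0,0]}
    - {"gripper":0.4,"translation":[-0.02,-0.3,0],"dr":[0,0,0]}
    - {"gripper":0.4,"translation":[-0.02,-0.3,0],"dr":[0,0,0]}
    - {"gripper":0.4,"translation":[-0.02,-0.3,0],"dr":[0,0,0]}
    - {"gripper":0.4,"translation":[-0.02,-0.3,0],"dr":[0,0,0]}
    - {"gripper":0.4,"translation":[-0.02,-0.3,0],"dr":[0,0,0]}
    - {"gripper":0.4,"translation":[-0.02,-0.2,0],"dr":[0,0,0]}
    - {"gripper":0.4,"translation":[0,-0.1,0],"dr":[0,0,0]}
    - {"gripper":0.4,"translation":[0,0,0],"dr":[0,0,0]}
    - {"gripper":0.4,"translation":[0,0,0],"dr":[0,0,0]}

```text
clock: 7.05
eef_pos: [520.1, -182.8, 158.0]
tcp_rot: [3.141, -0.0, 1.579]
contact_force: [0.1, 0.4, -0.8]
opening: 0.567
```

```bash
python3 - <<'E'
from h import *
c=cal('wrist'); s=r.sense(); print(s['clock'],s['eef_pos'].round(1),s['tcp_rot'].round(3),s['qpos'].round(2),s['opening'])
im=r.grab_frame('wrist'); cv2.imwrite('pics/w3.png',im); np.savez('w3.npz',K=c[0],T=c[1])
cv2.imwrite('pics/w3b.png',cv2.resize(im,(800,600),interpolation=cv2.INTER_CUBIC))
E
```

```text
7.05 [ 520.1 -182.8  158. ] [ 3.141 -0.     1.579] [-0.34  0.36  1.88  0.    0.91 -1.92] 0.5673769236453956
```

View pics/w3b.png

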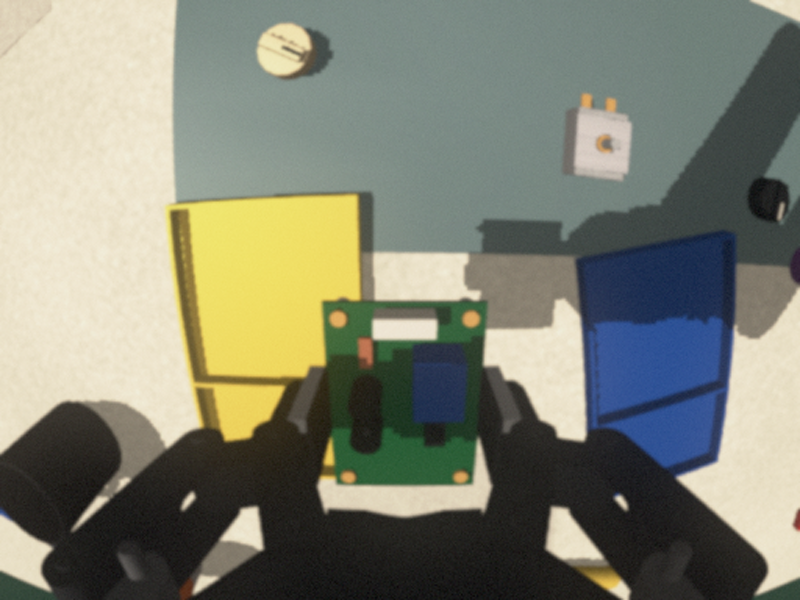

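```bash
python3 - <<'E'
from h import *
d=np.load('w3.npz'); c=(d['K'],d['T']); k=.64
f=lambda u,v,z: px2w('wrist',u*k,v*k,z,c).round(1)[:2]
for n,z,P in[('yel',16,[(167,205),(359,193)]),('yelwall',16,[(192,379),(290,379)]),('blue',16,[(578,260),(735,232),(718,460)]),('bluewall',16,[(590,419),(725,383)]),('thermo',24,[(577,109),(632,112),(628,175),(571,172)]),('shaft',42,[(614,144)]),('ivory',18,[(285,50)]),('black',24,[(781,212)]),('blackc',12,[(768,199)])]:
    q=[f(u,v,z) for u,v in P]; print(n,[x.tolist() for x in q],np.mean(q,0).round(1))
g=lambda x,y,z,p=(0,0,0):0
E
```

```text
yel [[465.0, -328.0], [462.3, -208.9]] [ 463.6 -268.4]
yelwall [[581.3, -325.9], [577.7, -255.6]] [ 579.5 -290.8]
blue [[498.7, -79.5], [474.7, 40.5], [663.9, 82.3]] [545.8  14.4]
bluewall [[609.8, -54.0], [588.9, 61.2]] [599.3   3.6]
thermo [[410.6, -88.4], [408.1, -53.4], [445.4, -54.5], [446.6, -90.9]] [427.7 -71.8]
shaft [[429.4, -73.3]] [429.4 -73.3]
ivory [[379.2, -250.4]] [ 379.2 -250.4]
black [[456.2, 77.9]] [456.2  77.9]
blackc [[448.9, 74.3]] [448.9  74.3]
```

Call:
jog_arm:
  deltas:
    - {"gripper":0.4,"translation":[0.02,-0.2,0],"dr":[0,0,0]}
    - {"gripper":0.4,"translation":[0.02,-0.25,0],"dr":[0,0,0]}
    - {"gripper":0.4,"translation":[0,-0.25,-0.1],"dr":[0,0,0]}
    - {"gripper":0.4,"translation":[0,-0.16,-0.2],"dr":[0,0,0]}
    - {"gripper":0.4,"translation":[0,0,-0.25],"dr":[0,0,0]}
    - {"gripper":0.4,"translation":[0,0,-0.25],"dr":[0,0,0]}
    - {"gripper":0.4,"translation":[0,0,-0.1],"dr":[0,0,0]}
    - {"gripper":0.4,"translation":[0,0,0],"dr":[0,0,0]}
    - {"gripper":0.4,"translation":[0,0,0],"dr":[0,0,0]}
    - {"gripper":0.4,"translation":[0,0,0],"dr":[0,0,0]}

```text
clock: 7.93
eef_pos: [525.2, -268.7, 69.0]
tcp_rot: [3.14, 0.001, 1.581]
contact_force: [0.6, 0.2, -0.5]
opening: 0.571
```

Call:
jog_arm:
  deltas:
    - {"gripper":0.4,"translation":[0,0,-0.15],"dr":[0,0,0]}
    - {"gripper":0.4,"translation":[0,0,-0.12],"dr":[0,0,0]}
    - {"gripper":0.4,"translation":[0,0,-0.08],"dr":[0,0,0]}
    - {"gripper":0.4,"translation":[0,0,-0.04],"dr":[0,0,0]}
    - {"gripper":0.4,"translation":[0,0,0],"dr":[0,0,0]}
    - {"gripper":0.4,"translation":[0,0,0],"dr":[0,0,0]}
    - {"gripper":0.4,"translation":[0,0,0],"dr":[0,0,0]}

```text
clock: 8.52
eef_pos: [524.3, -269.1, 28.9]
tcp_rot: [3.141, 0.0, 1.58]
contact_force: [-0.4, -0.2, -0.6]
opening: 0.571
```

Call:
jog_arm:
  deltas:
    - {"gripper":-0.4,"translation":[0,0,0],"dr":[0,0,0]}
    - {"gripper":-0.4,"translation":[0,0,0],"dr":[0,0,0]}
    - {"gripper":-0.4,"translation":[0,0,0],"dr":[0,0,0]}
    - {"gripper":-0.4,"translation":[0,0,0],"dr":[0,0,0]}
    - {"gripper":-0.4,"translation":[0,0,0.15],"dr":[0,0,0]}
    - {"gripper":-0.4,"translation":[0,0,0.25],"dr":[0,0,0]}
    - {"gripper":-0.4,"translation":[0,0,0.25],"dr":[0,0,0]}
    - {"gripper":-0.4,"translation":[0,0,0.25],"dr":[0,0,0]}
    - {"gripper":-0.4,"translation":[-0.05,0.1,0.2],"dr":[0,0,-0.01]}
    - {"gripper":-0.4,"translation":[-0.15,0.25,0.1],"dr":[0,0,-0.01]}
    - {"gripper":-0.4,"translation":[-0.15,0.25,0],"dr":[0,0,-0.01]}
    - {"gripper":-0.4,"translation":[-0.15,0.25,0],"dr":[0,0,-0.01]}

```text
clock: 9.52
eef_pos: [473.9, -183.5, 149.7]
tcp_rot: [3.14, 0.001, 1.516]
contact_force: [-0.5, 1.4, -0.2]
opening: 0.697
```

Call:
jog_arm:
  deltas:
    - {"gripper":-0.4,"translation":[-0.15,0.25,0],"dr":[0,0,0]}
    - {"gripper":-0.4,"translation":[-0.15,0.25,0],"dr":[0,0,0]}
    - {"gripper":-0.4,"translation":[-0.15,0.25,0],"dr":[0,0,0]}
    - {"gripper":-0.4,"translation":[-0.02,0.2,0],"dr":[0,0,0]}
    - {"gripper":-0.4,"translation":[0,0.15,0],"dr":[0,0,0]}
    - {"gripper":-0.4,"translation":[0,0,0],"dr":[0,0,0]}
    - {"gripper":-0.4,"translation":[0,0,0],"dr":[0,0,0]}
    - {"gripper":-0.4,"translation":[0,0,0],"dr":[0,0,0]}

```text
clock: 10.18
eef_pos: [427.5, -74.5, 148.9]
tcp_rot: [3.141, 0.0, 1.518]
contact_force: [-0.3, 0.2, -0.2]
opening: 0.704
```

```bash
python3 - <<'E'
from h import *
c=cal('wrist'); s=r.sense(); print(s['clock'],s['eef_pos'].round(1),s['tcp_rot'].round(3),s['qpos'].round(2),s['opening'])
im=r.grab_frame('wrist'); cv2.imwrite('pics/w4.png',im); np.savez('w4.npz',K=c[0],T=c[1])
cv2.imwrite('pics/w4b.png',cv2.resize(im,(800,600),interpolation=cv2.INTER_CUBIC))
E
```

```text
10.1833 [427.5 -74.5 148.9] [3.141 0.    1.518] [-0.18  0.21  2.13 -0.    0.81 -1.69] 0.7040663481517495
```

View pics/w4b.png

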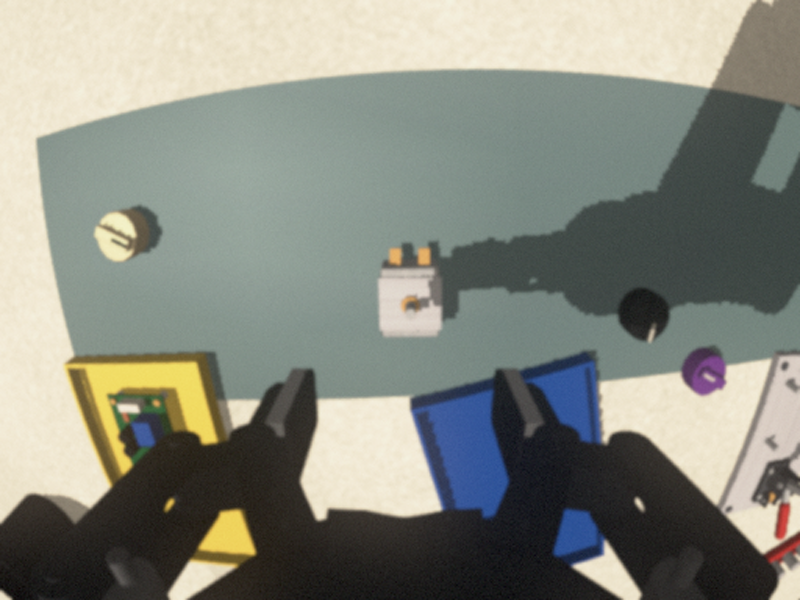

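The board sits flat in the yellow tray's large bay at (143,430). The thermostat top face spans (380,276) to (441,334). The black knob is at (643,313), with the purple look-alike at (705,372).

```bash
python3 - <<'E'
from h import *
d=np.load('w4.npz'); c=(d['K'],d['T']); k=.64
f=lambda u,v,z: px2w('wrist',u*k,v*k,z,c).round(1)[:2]
for n,z,P in[('thermo',24,[(381,276),(440,275),(441,333),(380,334)]),('base',42,[(411,304)]),('blackc',18,[(645,314)]),('blackrib',24,[(652,332)]),('blackc0',9,[(643,313)]),('board',15,[(110,395),(167,393)])]:
    q=[f(u,v,z) for u,v in P]; print(n,[x.tolist() for x in q],np.mean(q,0).round(1))
g=cv2.imread('pics/w4.png')[170:230,380:445]; g=cv2.convertScaleAbs(cv2.resize(g,None,fx=8,fy=8,interpolation=cv2.INTER_CUBIC),alpha=2.5); cv2.imwrite('pics/knob.png',g)
E
```

```text
thermo [[412.3, -86.8], [413.5, -55.1], [446.9, -55.6], [445.7, -89.7]] [429.6 -71.8]
base [[423.2, -71.5]] [423.2 -71.5]
blackc [[445.6, 73.9]] [445.6  73.9]
blackrib [[455.5, 77.2]] [455.5  77.2]
blackc0 [[448.2, 77.5]] [448.2  77.5]
board [[489.6, -291.1], [486.6, -239.3]] [ 488.1 -265.2]
```

View pics/knob.png

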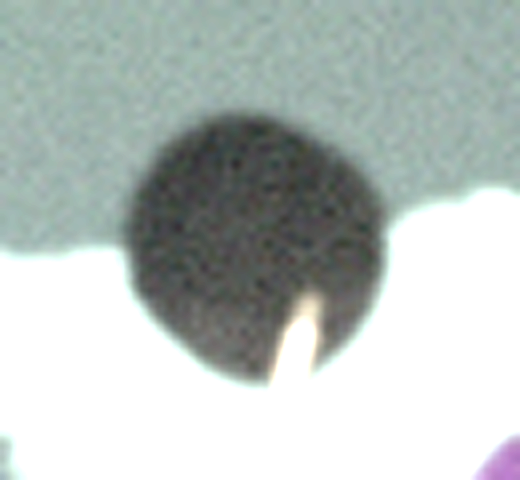

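Call:
jog_arm:
  deltas:
    - {"gripper":-0.4,"translation":[0.01,0.03,-0.2],"dr":[0,0,0]}
    - {"gripper":-0.4,"translation":[0,0,-0.25],"dr":[0,0,0]}
    - {"gripper":-0.4,"translation":[0,0,-0.25],"dr":[0,0,0]}
    - {"gripper":-0.4,"translation":[0,0,-0.2],"dr":[0,0,0]}
    - {"gripper":-0.4,"translation":[0,0,-0.15],"dr":[0,0,0]}
    - {"gripper":-0.4,"translation":[0,0,-0.12],"dr":[0,0,0]}
    - {"gripper":-0.4,"translation":[0,0,0],"dr":[0,0,0]}
    - {"gripper":-0.4,"translation":[0,0,0],"dr":[0,0,0]}

```text
clock: 10.9
eef_pos: [427.8, -71.6, 31.3]
tcp_rot: [-3.14, -0.0, 1.516]
contact_force: [0.4, 0.4, 0.7]
opening: 0.701
```

Call:
jog_arm:
  deltas:
    - {"gripper":0.6,"translation":[0,0,0],"dr":[0,0,0]}
    - {"gripper":0.6,"translation":[0,0,0],"dr":[0,0,0]}
    - {"gripper":0.6,"translation":[0,0,0],"dr":[0,0,0]}
    - {"gripper":0.6,"translation":[0,0,0],"dr":[0,0,0]}
    - {"gripper":0.6,"translation":[0,0,0],"dr":[0,0,0]}
    - {"gripper":0.6,"translation":[0,0,0],"dr":[0,0,0]}

```text
clock: 11.4
eef_pos: [428.8, -71.3, 32.7]
tcp_rot: [3.14, 0.0, 1.517]
contact_force: [-1.5, -2.2, 7.0]
opening: 0.366
```

Call:
jog_arm:
  deltas:
    - {"gripper":0.6,"translation":[0,0,0.1],"dr":[0,0,0]}
    - {"gripper":0.6,"translation":[0,0,0.25],"dr":[0,0,0]}
    - {"gripper":0.6,"translation":[0,0,0.25],"dr":[0,0,0]}
    - {"gripper":0.6,"translation":[0.1,0.05,0.2],"dr":[0,0,0.02]}
    - {"gripper":0.6,"translation":[0.2,0.1,0],"dr":[0,0,0.02]}
    - {"gripper":0.6,"translation":[0.25,0.15,0],"dr":[0,0,0.02]}
    - {"gripper":0.6,"translation":[0.25,0.15,0],"dr":[0,0,0.02]}
    - {"gripper":0.6,"translation":[0.25,0.15,0],"dr":[0,0,0.02]}
    - {"gripper":0.6,"translation":[0.14,0.05,0],"dr":[0,0,0.02]}
    - {"gripper":0.6,"translation":[0,0,0],"dr":[0,0,0]}
    - {"gripper":0.6,"translation":[0,0,0],"dr":[0,0,0]}
    - {"gripper":0.6,"translation":[0,0,0],"dr":[0,0,0]}

```text
clock: 12.4
eef_pos: [545.7, -6.3, 111.8]
tcp_rot: [-3.14, -0.0, 1.705]
contact_force: [0.1, -0.3, -0.4]
opening: 0.368
```

Call:
jog_arm:
  deltas:
    - {"gripper":0.6,"translation":[0.01,0,-0.2],"dr":[0,0,0]}
    - {"gripper":0.6,"translation":[0,0,-0.25],"dr":[0,0,0]}
    - {"gripper":0.6,"translation":[0,0,-0.18],"dr":[0,0,0]}
    - {"gripper":0.6,"translation":[0,0,-0.1],"dr":[0,0,0]}
    - {"gripper":0.6,"translation":[0,0,-0.04],"dr":[0,0,0]}
    - {"gripper":0.6,"translation":[0,0,0],"dr":[0,0,0]}
    - {"gripper":0.6,"translation":[0,0,0],"dr":[0,0,0]}

```text
clock: 12.98
eef_pos: [547.7, -6.4, 35.3]
tcp_rot: [-3.141, 0.0, 1.705]
contact_force: [-0.9, 0.6, -0.9]
opening: 0.366
```

Call:
jog_arm:
  deltas:
    - {"gripper":-0.4,"translation":[0,0,0],"dr":[0,0,0]}
    - {"gripper":-0.4,"translation":[0,0,0],"dr":[0,0,0]}
    - {"gripper":-0.4,"translation":[0,0,0],"dr":[0,0,0]}
    - {"gripper":-0.4,"translation":[0,0,0],"dr":[0,0,0]}
    - {"gripper":-0.4,"translation":[0,0,0.15],"dr":[0,0,0]}
    - {"gripper":-0.4,"translation":[0,0,0.25],"dr":[0,0,0]}
    - {"gripper":-0.4,"translation":[0,0,0.25],"dr":[0,0,0]}
    - {"gripper":-0.4,"translation":[0,0,0.2],"dr":[0,0,0]}
    - {"gripper":-0.4,"translation":[-0.15,0.1,0.1],"dr":[0,0,-0.02]}
    - {"gripper":-0.4,"translation":[-0.25,0.2,0.1],"dr":[0,0,-0.02]}
    - {"gripper":-0.2,"translation":[-0.25,0.2,0.05],"dr":[0,0,-0.02]}
    - {"gripper":-0.2,"translation":[-0.25,0.2,0],"dr":[0,0,-0.02]}

```text
clock: 13.98
eef_pos: [457.8, 64.5, 145.9]
tcp_rot: [3.139, -0.0, 1.577]
contact_force: [0.3, 0.6, 0.8]
opening: 0.601
```

Call:
jog_arm:
  deltas:
    - {"gripper":-0.2,"translation":[-0.1,0.13,0],"dr":[0,0,-0.02]}
    - {"gripper":-0.2,"translation":[0,0,0],"dr":[0,0,0]}
    - {"gripper":-0.2,"translation":[0,0,0],"dr":[0,0,0]}
    - {"gripper":-0.2,"translation":[0,0,0],"dr":[0,0,0]}
    - {"gripper":-0.2,"translation":[0,0,0],"dr":[0,0,0]}

```text
clock: 14.4
eef_pos: [449.1, 76.5, 144.8]
tcp_rot: [3.141, 0.0, 1.548]
contact_force: [1.6, 0.3, 0.8]
opening: 0.597
```

```bash
python3 - <<'E'
from h import *
c=cal('wrist'); s=r.sense(); print(s['clock'],s['eef_pos'].round(1),s['tcp_rot'].round(3),s['qpos'].round(2),s['opening'])
im=r.grab_frame('wrist'); cv2.imwrite('pics/w5.png',im); np.savez('w5.npz',K=c[0],T=c[1])
cv2.imwrite('pics/w5b.png',cv2.resize(im,(800,600),interpolation=cv2.INTER_CUBIC))
E
```

```text
14.4 [449.1  76.5 144.8] [3.141 0.    1.548] [ 0.17  0.24  2.09 -0.    0.81 -1.38] 0.5969837234732196
```

View pics/w5b.png

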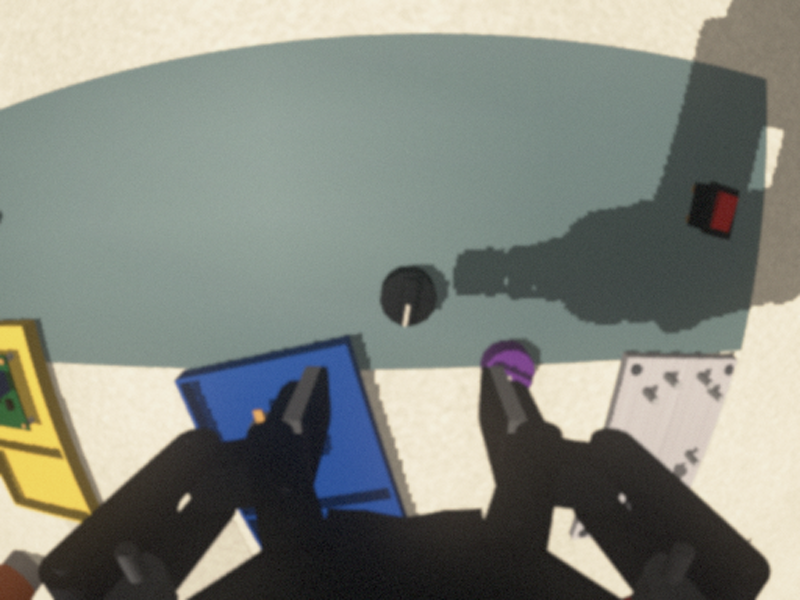

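Black knob at (409,296), rib toward (406,316), purple at (510,360) close to the right finger. The thermostat's brass blade is visible in the blue bay at (258,415).

```bash
python3 - <<'E'
from h import *
d=np.load('w5.npz'); c=(d['K'],d['T']); k=.64
f=lambda u,v,z: px2w('wrist',u*k,v*k,z,c).round(1)[:2]
for n,z,P in[('knobL,R',14,[(381,296),(437,296)]),('top',18,[(409,267)]),('bot',18,[(409,326)]),('bot0',5,[(409,326)]),('rib',24,[(406,324),(409,303)]),('purpleL,R',14,[(483,360),(536,360)]),('ptop',18,[(510,341)]),('switch',27,[(716,188),(740,192),(730,238),(704,232)])]:
    q=[f(u,v,z) for u,v in P]; print(n,[x.tolist() for x in q],np.mean(q,0).round(1))
E
```

```text
knobL,R [[447.3, 63.0], [448.1, 94.2]] [447.7  78.6]
top [[430.2, 78.9]] [430.2  78.9]
bot [[464.1, 78.2]] [464.1  78.2]
bot0 [[468.9, 78.3]] [468.9  78.3]
rib [[460.6, 76.6], [448.6, 78.5]] [454.6  77.6]
purpleL,R [[488.2, 121.6], [489.7, 154.5]] [489. 138.]
ptop [[474.9, 136.4]] [474.9 136.4]
switch [[381.1, 261.2], [382.0, 281.5], [410.8, 276.3], [407.9, 254.4]] [395.5 268.4]
```

Call:
jog_arm:
  deltas:
    - {"gripper":-0.2,"translation":[-0.015,0.02,-0.2],"dr":[0,0,0]}
    - {"gripper":-0.2,"translation":[0,0,-0.25],"dr":[0,0,0]}
    - {"gripper":-0.2,"translation":[0,0,-0.25],"dr":[0,0,0]}
    - {"gripper":-0.2,"translation":[0,0,-0.2],"dr":[0,0,0]}
    - {"gripper":-0.2,"translation":[0,0,-0.15],"dr":[0,0,0]}
    - {"gripper":-0.2,"translation":[0,0,-0.1],"dr":[0,0,0]}
    - {"gripper":-0.2,"translation":[0,0,0],"dr":[0,0,0]}
    - {"gripper":0.6,"translation":[0,0,0],"dr":[0,0,0]}
    - {"gripper":0.6,"translation":[0,0,0],"dr":[0,0,0]}
    - {"gripper":0.6,"translation":[0,0,0],"dr":[0,0,0]}
    - {"gripper":0.6,"translation":[0,0,0],"dr":[0,0,0]}
    - {"gripper":0.6,"translation":[0,0,0],"dr":[0,0,0]}

```text
clock: 15.45
eef_pos: [447.1, 79.0, 30.4]
tcp_rot: [3.14, -0.0, 1.549]
contact_force: [0.4, 0.5, -0.6]
opening: 0.36
```

Call:
jog_arm:
  deltas:
    - {"gripper":0.6,"translation":[0,0,0.1],"dr":[0,0,0]}
    - {"gripper":0.6,"translation":[0,0,0.25],"dr":[0,0,0]}
    - {"gripper":0.6,"translation":[0,0,0.25],"dr":[0,0,0]}
    - {"gripper":0.6,"translation":[0.1,0,0.25],"dr":[0,0,0.02]}
    - {"gripper":0.6,"translation":[0.2,-0.05,0.1],"dr":[0,0,0.02]}
    - {"gripper":0.6,"translation":[0.3,-0.1,0],"dr":[0,0,0.02]}
    - {"gripper":0.6,"translation":[0.3,-0.1,0],"dr":[0,0,0.02]}
    - {"gripper":0.6,"translation":[0.3,-0.1,0],"dr":[0,0,0.02]}
    - {"gripper":0.6,"translation":[0.3,-0.1,0],"dr":[0,0,0.02]}
    - {"gripper":0.6,"translation":[0.25,-0.1,0],"dr":[0,0,0.02]}
    - {"gripper":0.6,"translation":[0.19,-0.1,0],"dr":[0,0,0]}
    - {"gripper":0.6,"translation":[0,0,0],"dr":[0,0,0]}

```text
clock: 16.45
eef_pos: [644.4, 12.3, 126.1]
tcp_rot: [3.138, 0.001, 1.767]
contact_force: [-0.7, -0.2, 0.1]
opening: 0.358
```

Call:
jog_arm:
  deltas:
    - {"gripper":0.6,"translation":[0,0,0],"dr":[0,0,0]}
    - {"gripper":0.6,"translation":[0,0,0],"dr":[0,0,0]}
    - {"gripper":0.6,"translation":[0,0,0],"dr":[0,0,0]}

```text
clock: 16.7
eef_pos: [639.4, 14.4, 125.0]
tcp_rot: [-3.141, -0.0, 1.769]
contact_force: [0.6, -0.1, -1.0]
opening: 0.361
```

Call:
jog_arm:
  deltas:
    - {"gripper":0.6,"translation":[0.01,0,-0.2],"dr":[0,0,0]}
    - {"gripper":0.6,"translation":[0,0,-0.25],"dr":[0,0,0]}
    - {"gripper":0.6,"translation":[0,0,-0.25],"dr":[0,0,0]}
    - {"gripper":0.6,"translation":[0,0,-0.12],"dr":[0,0,0]}
    - {"gripper":0.6,"translation":[0,0,-0.07],"dr":[0,0,0]}
    - {"gripper":0.6,"translation":[0,0,-0.02],"dr":[0,0,0]}
    - {"gripper":0.6,"translation":[0,0,0],"dr":[0,0,0]}
    - {"gripper":0.6,"translation":[0,0,0],"dr":[0,0,0]}

```text
clock: 17.37
eef_pos: [642.2, 14.1, 34.8]
tcp_rot: [3.14, 0.0, 1.769]
contact_force: [-0.5, -0.2, -0.5]
opening: 0.36
```

Call:
jog_arm:
  deltas:
    - {"gripper":0.6,"translation":[0,0,-0.015],"dr":[0,0,0]}
    - {"gripper":0.6,"translation":[0,0,0],"dr":[0,0,0]}
    - {"gripper":-0.4,"translation":[0,0,0],"dr":[0,0,0]}
    - {"gripper":-0.4,"translation":[0,0,0],"dr":[0,0,0]}
    - {"gripper":-0.4,"translation":[0,0,0],"dr":[0,0,0]}
    - {"gripper":-0.4,"translation":[0,0,0],"dr":[0,0,0]}
    - {"gripper":-0.4,"translation":[0,0,0.15],"dr":[0,0,0]}
    - {"gripper":-0.4,"translation":[0,0,0.25],"dr":[0,0,0]}
    - {"gripper":-0.4,"translation":[0,0,0.25],"dr":[0,0,0]}
    - {"gripper":-0.4,"translation":[0,0,0.25],"dr":[0,0,0]}
    - {"gripper":-0.4,"translation":[0,0,0.25],"dr":[0,0,0]}
    - {"gripper":-0.4,"translation":[-0.1,0.1,0.1],"dr":[0,0,-0.02]}

```text
clock: 18.37
eef_pos: [634.5, 22.9, 160.9]
tcp_rot: [3.136, 0.001, 1.736]
contact_force: [1.1, 0.0, -0.2]
opening: 0.701
```

Call:
jog_arm:
  deltas:
    - {"gripper":-0.2,"translation":[-0.2,0.2,0],"dr":[0,0,-0.02]}
    - {"gripper":-0.2,"translation":[-0.2,0.2,0],"dr":[0,0,-0.02]}
    - {"gripper":-0.2,"translation":[-0.2,0.2,0],"dr":[0,0,-0.02]}
    - {"gripper":-0.2,"translation":[-0.2,0.2,0],"dr":[0,0,-0.02]}
    - {"gripper":-0.2,"translation":[-0.25,0.25,0],"dr":[0,0,-0.02]}
    - {"gripper":-0.2,"translation":[-0.25,0.25,0],"dr":[0,0,-0.02]}
    - {"gripper":-0.2,"translation":[-0.25,0.25,0],"dr":[0,0,-0.02]}
    - {"gripper":-0.2,"translation":[-0.25,0.25,0],"dr":[0,0,-0.02]}
    - {"gripper":-0.2,"translation":[-0.25,0.25,0],"dr":[0,0,-0.02]}
    - {"gripper":-0.2,"translation":[-0.2,0.25,0],"dr":[0,0,-0.02]}
    - {"gripper":-0.2,"translation":[-0.1,0.15,0],"dr":[0,0,-0.01]}
    - {"gripper":-0.2,"translation":[0,0,0],"dr":[0,0,0]}

```text
clock: 19.37
eef_pos: [394.7, 271.1, 157.3]
tcp_rot: [-3.141, -0.001, 1.409]
contact_force: [-0.0, 0.6, -0.3]
opening: 0.598
```

Call:
jog_arm:
  deltas:
    - {"gripper":-0.2,"translation":[0,0,0],"dr":[0,0,0]}
    - {"gripper":-0.2,"translation":[0,0,0],"dr":[0,0,0]}
    - {"gripper":-0.2,"translation":[0,0,0],"dr":[0,0,0]}

```text
clock: 19.62
eef_pos: [397.2, 268.2, 157.2]
tcp_rot: [3.141, 0.0, 1.407]
contact_force: [0.6, -0.6, 0.2]
opening: 0.603
```

```bash
python3 - <<'E'
from h import *
c=cal('wrist'); s=r.sense(); print(s['clock'],s['eef_pos'].round(1),s['tcp_rot'].round(3),s['qpos'].round(2),s['opening'])
im=r.grab_frame('wrist'); cv2.imwrite('pics/w6.png',im); np.savez('w6.npz',K=c[0],T=c[1])
a=cv2.resize(im,(800,600),interpolation=cv2.INTER_CUBIC)
b=r.grab_frame('scene'); cv2.imwrite('pics/s6.png',b); b=b[200:290,225:345]; a[390:600,0:280]=cv2.resize(b,(280,210),interpolation=cv2.INTER_CUBIC)
cv2.imwrite('pics/w6b.png',a)
E
```

```text
19.6167 [397.2 268.2 157.2] [3.141 0.    1.407] [ 0.59  0.26  2.03 -0.    0.86 -0.82] 0.6031182790610939
```

View pics/w6b.png

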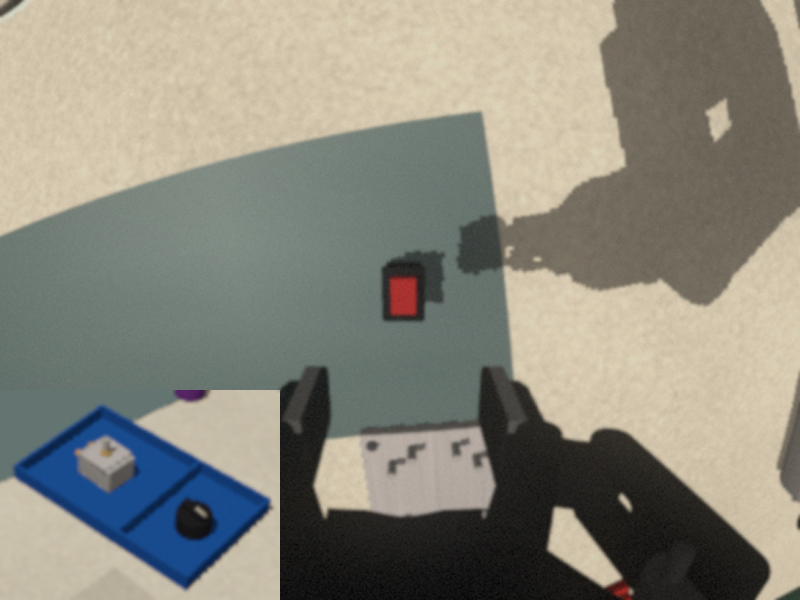

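The blue tray holds both of its parts, upright. The switch flange spans (385,266) to (424,320), centred between the jaws.

```bash
python3 - <<'E'
from h import *
d=np.load('w6.npz'); c=(d['K'],d['T']); k=.64
q=[px2w('wrist',u*k,v*k,27,c).round(1)[:2] for u,v in[(385,267),(425,265),(424,320),(384,320)]]; print(q,np.mean(q,0))
E
```

```text
[array([377.5, 260.1]), array([380. , 281.9]), array([411.4, 276.5]), array([407.7, 254.2])] [394.15  268.175]
```

Call:
jog_arm:
  deltas:
    - {"gripper":-0.2,"translation":[-0.015,0,-0.2],"dr":[0,0,0]}
    - {"gripper":-0.2,"translation":[0,0,-0.25],"dr":[0,0,0]}
    - {"gripper":-0.2,"translation":[0,0,-0.25],"dr":[0,0,0]}
    - {"gripper":-0.2,"translation":[0,0,0],"dr":[0,0,0]}
    - {"gripper":-0.2,"translation":[0,0,0],"dr":[0,0,0]}

```text
clock: 20.13
eef_pos: [394.7, 267.9, 86.5]
tcp_rot: [-3.139, 0.002, 1.406]
contact_force: [-0.4, 0.4, 0.2]
opening: 0.604
```

Call:
jog_arm:
  deltas:
    - {"gripper":-0.2,"translation":[0,0,-0.2],"dr":[0,0,0]}
    - {"gripper":-0.2,"translation":[0,0,-0.2],"dr":[0,0,0]}
    - {"gripper":-0.2,"translation":[0,0,-0.15],"dr":[0,0,0]}
    - {"gripper":-0.2,"translation":[0,0,0],"dr":[0,0,0]}
    - {"gripper":-0.2,"translation":[0,0,0],"dr":[0,0,0]}
    - {"gripper":0.8,"translation":[0,0,0],"dr":[0,0,0]}
    - {"gripper":0.8,"translation":[0,0,0],"dr":[0,0,0]}
    - {"gripper":0.8,"translation":[0,0,0],"dr":[0,0,0]}
    - {"gripper":0.8,"translation":[0,0,0],"dr":[0,0,0]}
    - {"gripper":0.8,"translation":[0,0,0],"dr":[0,0,0]}
    - {"gripper":0.8,"translation":[0,0,0],"dr":[0,0,0]}

```text
clock: 21.05
eef_pos: [396.1, 269.5, 33.4]
tcp_rot: [3.14, -0.002, 1.407]
contact_force: [0.6, 0.3, 7.8]
opening: 0.268
```

Call:
jog_arm:
  deltas:
    - {"gripper":0.8,"translation":[0,0,0.1],"dr":[0,0,0]}
    - {"gripper":0.8,"translation":[0,0,0.2],"dr":[0,0,0]}
    - {"gripper":0.8,"translation":[0,0,0.25],"dr":[0,0,0]}
    - {"gripper":0.8,"translation":[0,0,0.25],"dr":[0,0,0]}
    - {"gripper":0.8,"translation":[0,-0.1,0.2],"dr":[0,0,0]}
    - {"gripper":0.8,"translation":[0.1,-0.2,0.1],"dr":[0,0,0.01]}
    - {"gripper":0.8,"translation":[0.1,-0.27,0],"dr":[0,0,0.01]}
    - {"gripper":0.8,"translation":[0.1,-0.27,0],"dr":[0,0,0.01]}
    - {"gripper":0.8,"translation":[0.1,-0.27,0],"dr":[0,0,0.01]}
    - {"gripper":0.8,"translation":[0.1,-0.27,0],"dr":[0,0,0.01]}
    - {"gripper":0.8,"translation":[0.1,-0.27,0],"dr":[0,0,0.01]}
    - {"gripper":0.8,"translation":[0.1,-0.27,0],"dr":[0,0,0.01]}

```text
clock: 22.05
eef_pos: [465.3, 75.6, 143.2]
tcp_rot: [3.141, -0.0, 1.518]
contact_force: [0.6, -0.2, 0.3]
opening: 0.265
```

Call:
jog_arm:
  deltas:
    - {"gripper":0.8,"translation":[0.11,-0.27,0],"dr":[0,0,0.01]}
    - {"gripper":0.8,"translation":[0.11,-0.27,0],"dr":[0,0,0.01]}
    - {"gripper":0.8,"translation":[0.11,-0.27,0],"dr":[0,0,0.01]}
    - {"gripper":0.8,"translation":[0.11,-0.27,0],"dr":[0,0,0.01]}
    - {"gripper":0.8,"translation":[0.11,-0.27,0],"dr":[0,0,0.01]}
    - {"gripper":0.8,"translation":[0.11,-0.27,0],"dr":[0,0,0]}
    - {"gripper":0.8,"translation":[0.11,-0.27,0],"dr":[0,0,0]}
    - {"gripper":0.8,"translation":[0.11,-0.27,0],"dr":[0,0,0]}
    - {"gripper":0.8,"translation":[0.11,-0.27,0],"dr":[0,0,0]}
    - {"gripper":0.8,"translation":[0.11,-0.2,0],"dr":[0,0,0]}
    - {"gripper":0.8,"translation":[0,0,0],"dr":[0,0,0]}
    - {"gripper":0.8,"translation":[0,0,0],"dr":[0,0,0]}

```text
clock: 23.05
eef_pos: [575.1, -186.9, 142.8]
tcp_rot: [3.141, -0.0, 1.594]
contact_force: [-0.6, 0.5, -0.7]
opening: 0.274
```

Call:
jog_arm:
  deltas:
    - {"gripper":0.8,"translation":[0,0,0],"dr":[0,0,0]}
    - {"gripper":0.8,"translation":[0,0,0],"dr":[0,0,0]}

```text
clock: 23.22
eef_pos: [574.4, -185.0, 142.4]
tcp_rot: [-3.141, -0.0, 1.596]
contact_force: [0.2, 0.5, -0.2]
opening: 0.272
```

```bash
python3 - <<'E'
from h import *
s=r.sense(); print(s['clock'],s['eef_pos'].round(1),s['tcp_rot'].round(3),s['qpos'].round(2),s['opening'])
im=r.grab_frame('wrist'); cv2.imwrite('pics/w7b.png',cv2.resize(im,(800,600),interpolation=cv2.INTER_CUBIC))
E
```

```text
23.2167 [ 574.4 -185.   142.4] [-3.141 -0.     1.596] [-0.31  0.45  1.77  0.    0.92 -1.91] 0.27189056394316263
```

View pics/w7b.png

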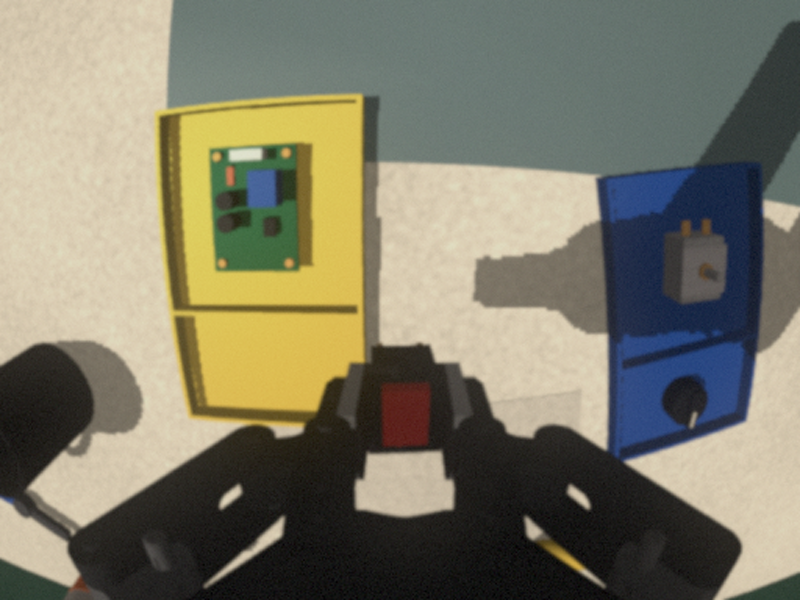

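Call:
jog_arm:
  deltas:
    - {"gripper":0.8,"translation":[0.15,-0.2,0],"dr":[0,0,0]}
    - {"gripper":0.8,"translation":[0.15,-0.25,0],"dr":[0,0,0]}
    - {"gripper":0.8,"translation":[0.1,-0.25,-0.1],"dr":[0,0,0]}
    - {"gripper":0.8,"translation":[0.06,-0.12,-0.2],"dr":[0,0,0]}
    - {"gripper":0.8,"translation":[0,0,-0.25],"dr":[0,0,0]}
    - {"gripper":0.8,"translation":[0,0,-0.2],"dr":[0,0,0]}
    - {"gripper":0.8,"translation":[0,0,0],"dr":[0,0,0]}
    - {"gripper":0.8,"translation":[0,0,0],"dr":[0,0,0]}
    - {"gripper":0.8,"translation":[0,0,0],"dr":[0,0,0]}

```text
clock: 24.02
eef_pos: [621.7, -267.6, 68.5]
tcp_rot: [3.141, 0.0, 1.596]
contact_force: [0.0, 0.1, 0.4]
opening: 0.269
```

Call:
jog_arm:
  deltas:
    - {"gripper":0.8,"translation":[0,0,-0.15],"dr":[0,0,0]}
    - {"gripper":0.8,"translation":[0,0,-0.1],"dr":[0,0,0]}
    - {"gripper":0.8,"translation":[0,0,-0.05],"dr":[0,0,0]}
    - {"gripper":0.8,"translation":[0,0,-0.02],"dr":[0,0,0]}
    - {"gripper":0.8,"translation":[0,0,0],"dr":[0,0,0]}
    - {"gripper":0.8,"translation":[0,0,0],"dr":[0,0,0]}
    - {"gripper":0.8,"translation":[0,0,0],"dr":[0,0,0]}

```text
clock: 24.6
eef_pos: [621.1, -268.2, 36.0]
tcp_rot: [3.142, 0.0, 1.596]
contact_force: [-2.7, 0.4, 9.7]
opening: 0.269
```

Call:
jog_arm:
  deltas:
    - {"gripper":0.8,"translation":[0,0,0.01],"dr":[0,0,0]}
    - {"gripper":0.2,"translation":[0,0,0],"dr":[0,0,0]}
    - {"gripper":-0.2,"translation":[0,0,0],"dr":[0,0,0]}
    - {"gripper":-0.2,"translation":[0,0,0],"dr":[0,0,0]}
    - {"gripper":-0.2,"translation":[0,0,0],"dr":[0,0,0]}
    - {"gripper":-0.2,"translation":[0,0,0.1],"dr":[0,0,0]}
    - {"gripper":-0.2,"translation":[0,0,0.25],"dr":[0,0,0]}
    - {"gripper":-0.2,"translation":[0,0,0.25],"dr":[0,0,0]}
    - {"gripper":-0.2,"translation":[0,0,0.25],"dr":[0,0,0]}
    - {"gripper":-0.2,"translation":[-0.2,0.1,0.25],"dr":[0,0,0]}
    - {"gripper":-0.2,"translation":[-0.25,0.1,0.2],"dr":[0,0,0]}
    - {"gripper":-0.2,"translation":[-0.25,0.1,0.1],"dr":[0,0,0]}

```text
clock: 25.6
eef_pos: [551.7, -238.2, 179.5]
tcp_rot: [3.138, 0.002, 1.596]
contact_force: [-1.1, -0.9, -0.2]
opening: 0.604
```

Call:
jog_arm:
  deltas:
    - {"gripper":-0.2,"translation":[-0.25,0.2,0],"dr":[0,0,0]}
    - {"gripper":-0.2,"translation":[-0.25,0.2,0],"dr":[0,0,0]}
    - {"gripper":-0.2,"translation":[0,0,0],"dr":[0,0,0]}
    - {"gripper":-0.2,"translation":[0,0,0],"dr":[0,0,0]}
    - {"gripper":-0.2,"translation":[0,0,0],"dr":[0,0,0]}

```text
clock: 26.02
eef_pos: [501.9, -198.4, 177.2]
tcp_rot: [3.14, 0.001, 1.596]
contact_force: [-0.5, -0.1, 0.3]
opening: 0.601
```

```bash
python3 - <<'E'
from h import *
s=r.sense(); print(s['clock'],s['eef_pos'].round(1),s['opening'])
im=r.grab_frame('wrist')
b=r.grab_frame('scene'); sd=r.grab_frame('side')[130:384,80:340]
b=b[150:360,90:420]
o=np.zeros((600,800,3),np.uint8); o[:256,:400]=cv2.resize(b,(400,256)); o[:300,400:]=cv2.resize(im,(400,300)); 
o[260:600,:400]=cv2.resize(sd,(400,340),interpolation=cv2.INTER_CUBIC); o[300:600,400:]=cv2.resize(im[160:384,40:340],(400,300),interpolation=cv2.INTER_CUBIC)
cv2.imwrite('pics/fin.png',o)
E
```

```text
26.0167 [ 501.9 -198.4  177.2] 0.6008805076661407
```

View pics/fin.png

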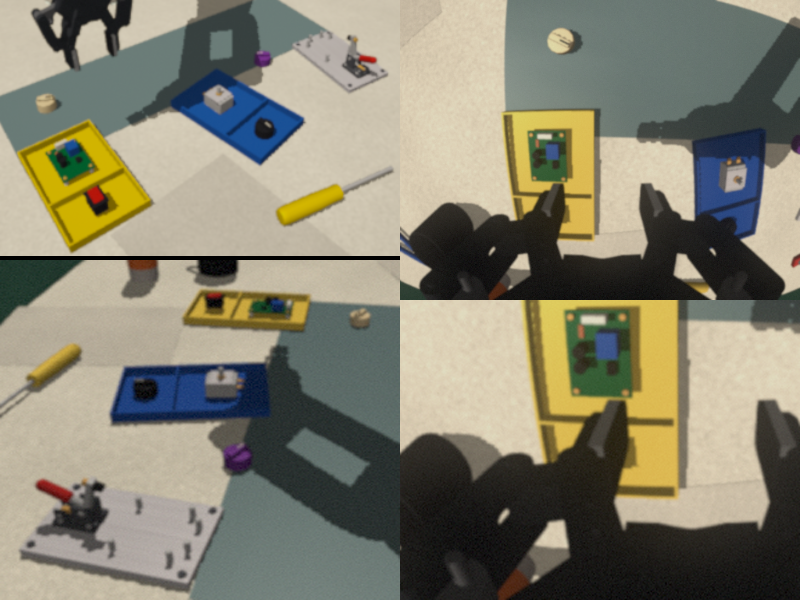

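All four parts are upright in their bays, the clamp is open, and the ivory and purple knobs look untouched. The arm is clear of everything.

```bash
python3 -c "
from rig import r
print(r.sign_off())"
```

```text
the job is handed in; nothing more can be done
None
```

I made up both trays and handed the job in at about 26 s on the robot's clock, well inside the 106 s limit.

- **Clamp and board:** I pushed the red handle back with closed fingers. A wrist and a side picture showed the finger up and staying up before I gripped the board. The board then went into the yellow tray's large bay.
- **Other parts:** The thermostat and black knob are in the blue tray's large and small bays. The rocker switch is in the yellow tray's small bay.
- **Last checks:** The final scene and side pictures show all four parts upright in their bays. The clamp is still open, and the ivory and purple knobs are where they were. In the last wrist picture a finger hid the switch, so its check rests on the other two views.
- **Force readings:** The largest contact reading I saw was about 10 N, when the switch met the tray floor. Readings were about 7–8 N while gripping the board, thermostat and switch.
- **Disagreements:** An early long-range reading put the blue tray about 10 mm off from the other cameras. A closer look agreed with the others to within 2 mm, so I used that. Some fast moves stopped short, so I re-aimed from the measured pose each time.

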